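# Right the fallen strip frame and hold the clip open around its card

### The arm

A 7-joint arm with a two-finger parallel gripper is mounted at the origin on the work surface. World frame = base frame: x ahead of the robot, y to its left, z up, the work surface at z = 0. Lengths are in m, angles in rad, forces in N, time in s.
With the tool pointing down it reaches from about 0.425 to 0.925 m from the base axis. Payload 6.8 kg.
Tool frame: the origin (TCP) lies on the centre line of the jaws, within the pads' length; the fingertips stand 19 mm ahead of it and the grasp point (between the pads) is the TCP (tcp_to_tips is the distance from the TCP to the fingertips, in m); x points along the fingers, y is the direction in which the jaws open and shut, and the axes are right-handed (so a half turn about x gives the same grasp; the last joint's range is limited). The gripper opens to 85 mm and grips with 20 to 120 N. Pads are 22 mm wide; open, the fingers measure 114 mm over their backs; the gripper's body (76 mm by 85 mm) begins 54 mm behind the grasp point. The pads swing forward as they close: fully open they stand 13 mm farther back than shut.
Start: joints at [-1.23, 0.477, 0.022, 1.555, -0.011, 1.109, -0.083], TCP at [0.293, 0.608, 0.25] pointing down, gripper open.
Joint ranges: [-2.96, 2.96], [-0.34, 2.1], [-1.41, 1.46], [0.24, 2.44], [-1.37, 4.51], [0.17, 1.92], [-2.96, 2.96]. Speed limits (rad/s): [2.39, 2.39, 3.14, 3.14, 3.14, 3.14, 3.14].

### API

Orientations are given as a unit quaternion [w, x, y, z].
In Python, from station import get_obs, read_camera, hand_in, spot_in, cut_out, tcp_to_tips gives the robot as it stands.
- The arm moves only by the shell command python3 -m jog 'ROWS' [FORCE]. ROWS is JSON, a list of rows, each an object of numbers: "gripper": the closure, from 0 (fully open) to 1 (shut); "dx", "dy", "dz": the shift along the world's x, y, z in m; "rx", "ry", "rz": the turn, a rotation vector about the world's x, y, z in degrees. In form: [{"gripper": .., "dx": .., "dy": .., "dz": .., "rx": .., "ry": .., "rz": ..}, ...]. A call has 1 to 10 rows; each row is the pose to reach, as a shift and turn from the pose commanded when the call began; what a row does not reach only later rows make up. A row lasts 1/10 s, in which the tool goes at most 50 mm and 8.59 degrees, less where a joint would pass 70% of its speed; a pose out of reach is approached as far as the arm can. A call with a gripper value outside its range is refused whole. The fingers move at their own pace and stop on an object; FORCE is the grip in N (left out, the last holds). Time passes only in rows, so rows that repeat a pose let the fingers close. It gives the time, the measured TCP pose, the force and the opening at its end, in the units of the state.
- get_obs(): the state, without advancing time (a new reading comes with each control period).
- read_camera(name): name is "side" or "top"; returns a dict with "pixels" (420x560x3 uint8, blue, green, red), "range_z" (420x560 float32, m along the optical axis (not along the pixel's ray), 0 where there is no reading), "camera_matrix" (3x3 intrinsics, pixels), "D" ([k1, k2, p1, p2, k3] as OpenCV has them; the pictures are not rectified), "cam_to_world" (4x4, takes a point from camera to world coordinates). Camera axes: x right, y down, z forward; pixel columns grow to the right and rows downward; lengths in m; the calibration is good to about 2 mm. A picture is of the moment at which its call begins.
- hand_in(): hands the job in, once; it reports no verdict.
Trained networks look in the newest picture that a camera, given by its name, has taken for a name from the list of things; names that differ only in an ending like _2 or _b are one class to them, and where a whole thing is asked for, a point or a joint stands for the part that bears it (a point fixed in the world has none). Each returns a list of dicts, best first, with "conf" (0 to 1); they miss things now and then, are a little off and sometimes report something else, mostly with a low value. They report only what shows in the picture. A call takes as long as a camera call. They do not tell look-alikes from the thing itself.
- spot_in(camera, label): "box" ([centre column, centre row, width, height] in pixels, round what is visible of it).
- cut_out(camera, label): "mask" (420x560 bool, what is visible of it) and "box" ([centre column, centre row, width, height] in pixels, round what is visible of it).
The state is a dict: "t": time; "q": joint angles; "joint_vel": joint speeds; "joint_torque": joint torques, N m; "eef_pos": TCP position; "tool_rot": TCP orientation; "contact_force": force on the tool from outside, world axes, zero at the start; "torque": the same for the moment, N m; "gripper_width": opening from 0.0 (shut) to 1.0 (fully open).
Only numpy, scipy, OpenCV 4.12 (cv2) and the standard library are available. Lean on these libraries where they do the work, as an engineer would, in place of code of your own. Each camera call takes 0.05 s, during which the arm holds its last target. There are 200 camera calls.

### The job

The little acrylic photo-strip frame has tipped back against the black planter: stand it upright on the mantel again in its place between the bottle stopper and the tealight glass, and let go of it. Then pick up the red spring clip by its two tails, squeeze it wide open, and hold it gaping around one of the card's upright side edges, level, square to the card and above the clear channel, without the jaws touching the card, so that I can slip a new photo strip in. Finish while still holding the clip open there; leave everything else on the mantel where it is.

Things in the scene. Friction and masses are not known exactly. Their poses are not given: they have to be found in the camera images.
- strip_frame: Photo-strip frame, 150 g, loose: clear foot 50 (x) x 60 (y) x 10 mm; in it a stiff white card with photos, 4 mm thick, 56 mm wide, 10 to 140 mm above the underside; clear cheeks (3 mm each side) clasp it from 10 to 45 mm, above that its side edges are free. Origin: centre of the foot's underside; x is the card's normal (back is +x), y its width, z up the card. Starts tipped back by about 0.7 rad
- clip: Red spring clip, 47 g, loose, lying on its side with its hinge pin upright; 30 mm tall (along the pin). Origin: on the pin axis at the underside; z along the pin (up), x from the pin to the jaw tips (black rubber lips, ending at x = 42 mm). At rest the jaws are shut and the tails' outsides spread to 50 mm apart at their ends
- clip_mouth (a point): point midway between the clip's two lips: x = 40 mm from the pin, z = 15 mm (halfway up the clip), axes as the clip's
- clip_arm_l (a joint): how far each clip arm is swung open: 0 shut, 0.35 rad fully open at its stop (the other arm always mirrors it)
- planter: matt black round ceramic planter, 0.9 kg, 100 mm across the rim, 75 mm tall, with low moss inside; origin at the centre of its underside; its x axis points the way the frame has tipped; leave where it is
- stopper: chrome bottle stopper standing on its head, 36 mm across, 60 mm tall, 88 mm to one side of the frame; origin at the centre of its underside; leave where it is
- tealight: amber tealight glass, 42 mm across, 50 mm tall, 88 mm to the other side of the frame; origin at the centre of its underside; leave where it is
- coaster_a: lower cork coaster, 95 x 95 x 8 mm; origin at the centre of its underside; leave where it is
- coaster_b: upper cork coaster of the same size, lying on the lower one; origin at the centre of its underside; leave where it is
- matches: flat carton of long matches, 60 x 110 x 22 mm; origin at the centre of its underside; leave where it is
- clock: wooden mantel clock, 45 x 110 x 95 mm; origin at the centre of its underside; leave where it is
- frame_heel (a point): middle of the back lower edge of the frame's foot (x = 25 mm, z = 0 from its origin): the edge it has tipped over and now rests on, while the card's back leans on the planter's rim; turned about this edge to less than about 0.45 rad it falls upright by itself
- clip_tails (a point): middle between the clip's two tails where one squeezes them (x = -34 mm from the pin, z = 15 mm); the tails end at x = -42 mm at rest. Some 7 N on each swings both arms alike about the pin to a stop: tails then parallel, 20 mm over their outsides, ending at x = -46 mm, and lips 26 (inner) to 29 mm (tip) apart. Let go, it snaps shut
There are look-alikes about, which are no part of the job. There is more than one size of the clip; the job needs the largest.

How it is judged:
On the way, in this order (a step that is already met when the one before it is completed fails the run):
1. the strip frame stands upright on its foot on the mantel, let go (angle between strip_frame's own z axis and vertical below 0.05 rad and height (world z) of strip_frame below 0.004 m and contact force between strip_frame and the arm below 0.2 N and contact force between strip_frame and the fingers below 0.2 N and linear speed of strip_frame below 0.02 m/s), for 0.3 s.
2. the clip is squeezed open by the gripper and lifted off the mantel (value of joint clip_arm_l above 0.28 rad and height (world z) of clip above 0.02 m and contact force between clip and the fingers above 2 N), for 0.2 s.
At the end, for the whole second after the job is handed in: Frame flat on its foot, untouched, 80-150 mm from planter centre, within 125 mm of stopper and tealight; clip held still, >0.28 rad open, lips 3-30 mm past a side edge, 62-132 mm up, centred within 9 mm, upright 0.2 rad, square 0.25 rad, not touching the card; the rest within 20 mm (all of step 1 and horizontal distance between strip_frame and planter between 0.08 and 0.15 m and horizontal distance between strip_frame and stopper below 0.125 m and horizontal distance between strip_frame and tealight below 0.125 m and value of joint clip_arm_l above 0.28 rad and contact force between clip and the fingers above 2 N and contact force between clip and strip_frame below 0.2 N and contact force between clip and planter below 0.1 N and x of clip_mouth in the frame of strip_frame between -0.009 and 0.009 m and z of clip_mouth in the frame of strip_frame between 0.062 and 0.132 m and ((y of clip_mouth in the frame of strip_frame between -0.002 and 0.025 m and y of clip in the frame of strip_frame above 0.028 m) or (y of clip_mouth in the frame of strip_frame between -0.025 and 0.002 m and y of clip in the frame of strip_frame below -0.028 m)) and angle between the z axis of clip and the z axis of strip_frame, either way round below 0.2 rad and angle between the x axis of clip and the y axis of strip_frame, either way round below 0.25 rad and linear speed of clip below 0.02 m/s); the arm keeps its last pose, push and grip.
It fails at once if the clip nips or knocks the frame (over 2 N) (contact force between clip and strip_frame above 2 N).
It fails at once if the planter is shoved more than 20 mm (distance of planter from where it was at the start of the episode above 0.02 m).
It fails at once if the stopper is shoved more than 20 mm or knocked over (distance of stopper from where it was at the start of the episode above 0.02 m or angle between stopper's own z axis and vertical above 0.5 rad).
It fails at once if the tealight glass is shoved more than 20 mm or knocked over (distance of tealight from where it was at the start of the episode above 0.02 m or angle between tealight's own z axis and vertical above 0.5 rad).
It fails at once if a coaster, the match carton or the clock is shoved more than 20 mm (distance of any of coaster_a, coaster_b, matches, clock from where it was at the start of the episode above 0.02 m).
It also fails if it takes over 54 s, if anything falls off the work surface, if the arm or the gripper's body presses on something with over 40 N, if the wrist force passes 120 N, or if a joint passes its speed limit or range.

## Working session

There is one attempt and no reset: what is moved stays moved. The work goes in short steps, Python scripts to look and compute and a shell command to move; the robot and the scene stay as the last step left them, time stands still between calls to the robot, and variables do not carry over. Pictures are saved under pics/ and viewed, about 8 in all and at most 12, crops included, and the job is handed in when it is done.

```bash
mkdir -p pics; ls
cat > h.py <<'E'
import numpy as np, cv2
from station import *
def pts(im,mask=None):
    d=im["range_z"]; v,u=np.nonzero((d>0)&(mask if mask is not None else True))
    n=cv2.undistortPoints(np.stack([u,v],1).astype(np.float64)[:,None],np.array(im["camera_matrix"]),np.array(im["D"]))[:,0]
    z=d[v,u]; P=np.c_[n*z[:,None],z]; T=np.array(im["cam_to_world"])
    return P@T[:3,:3].T+T[:3,3],u,v
def proj(im,P):
    T=np.linalg.inv(np.array(im["cam_to_world"])); 
    return cv2.projectPoints(np.array(P,float).reshape(-1,3),cv2.Rodrigues(T[:3,:3])[0],T[:3,3],np.array(im["camera_matrix"]),np.array(im["D"]))[0][:,0]
E
python3 - <<'E'
from h import *
o=get_obs(); print({k:np.round(v,3) for k,v in o.items()}, tcp_to_tips)
for c in ("side","top"):
    im=read_camera(c); cv2.imwrite(f"pics/{c}0.png",im["pixels"]); print(c,np.round(im["cam_to_world"],3).tolist())
    for l in ["strip_frame","clip","planter","stopper","tealight","matches","clock","coaster_a"]:
        for r in cut_out(c,l):
            P,u,v=pts(im,r["mask"]); 
            print(l,round(r["conf"],2),np.round(r["box"]).astype(int),len(P),np.round(np.median(P,0),3) if len(P) else "",np.round(np.percentile(P,[2,98],axis=0),3).tolist() if len(P) else "")
E
```

```text
pics
{'t': np.float64(0.0), 'q': array([-1.23 ,  0.478,  0.022,  1.556, -0.011,  1.109, -0.083]), 'joint_vel': array([-0.002, -0.   ,  0.002, -0.   ,  0.001,  0.   , -0.002]), 'joint_torque': array([ 1.0000e-03, -5.9644e+01,  1.6080e+00, -2.8120e+01,  1.2000e-02,
        9.0000e-03, -0.0000e+00]), 'eef_pos': array([0.293, 0.608, 0.249]), 'tool_rot': array([ 0.689,  0.157,  0.689, -0.158]), 'contact_force': array([0.455, 0.229, 0.609]), 'torque': array([ 0.004, -0.029, -0.034]), 'gripper_width': np.float64(1.0)} 0.019
side [[0.997, -0.034, 0.062, 0.532], [-0.071, -0.559, 0.826, -0.868], [0.007, -0.828, -0.56, 0.634], [0.0, 0.0, 0.0, 1.0]]
strip_frame 0.91 [292 209  56  61] 1260 [ 0.627 -0.014  0.06 ] [[0.573, -0.048, 0.004], [0.678, 0.025, 0.119]]
strip_frame 0.47 [289 254  14  34] 572 [ 0.61  -0.119  0.031] [[0.592, -0.129, -0.003], [0.63, -0.027, 0.048]]
clip 0.94 [258 310  26  45] 595 [ 0.545 -0.256  0.017] [[0.522, -0.289, -0.003], [0.568, -0.211, 0.029]]
clip 0.61 [207 300  20  30] 272 [ 0.451 -0.22   0.012] [[0.441, -0.245, -0.003], [0.474, -0.188, 0.021]]
clip 0.6 [288 357  38 
[... 2320 characters left out ...]
665 [ 0.63  -0.005  0.066] [[0.574, -0.04, 0.025], [0.679, 0.026, 0.122]]
matches 0.92 [369 154  56  38] 1375 [ 0.73  -0.185  0.022] [[0.694, -0.238, 0.007], [0.77, -0.132, 0.025]]
clock 0.86 [126 163  63  31] 1624 [0.692 0.351 0.093] [[0.677, 0.304, 0.014], [0.721, 0.41, 0.098]]
clock 0.34 [291 192  37  61] 1635 [ 0.63  -0.006  0.067] [[0.574, -0.041, 0.027], [0.679, 0.025, 0.122]]
coaster_a 0.83 [125 280  46  53] 1865 [0.451 0.359 0.016] [[0.402, 0.312, 0.006], [0.5, 0.411, 0.019]]
coaster_a 0.64 [370 154  56  39] 1435 [ 0.731 -0.185  0.021] [[0.694, -0.239, -0.0], [0.771, -0.131, 0.025]]
coaster_a 0.55 [121 279  54  55] 275 [0.44  0.407 0.008] [[0.395, 0.315, 0.005], [0.507, 0.43, 0.011]]
```

Run:
```python
import cv2
s=cv2.imread("pics/side0.png");t=cv2.imread("pics/top0.png")
a=cv2.resize(s[170:390,180:400],None,fx=2.7,fy=2.7,interpolation=cv2.INTER_CUBIC)
cv2.imwrite("pics/a.png",a)
b=cv2.resize(t[130:310,230:480],None,fx=3.1,fy=3.1,interpolation=cv2.INTER_CUBIC)
cv2.imwrite("pics/b.png",b)
```

```text
(no output)
```

View pics/a.png

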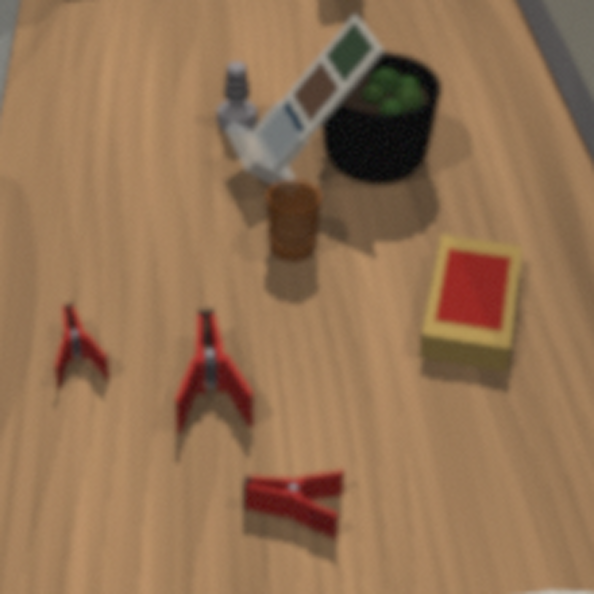

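View pics/b.png

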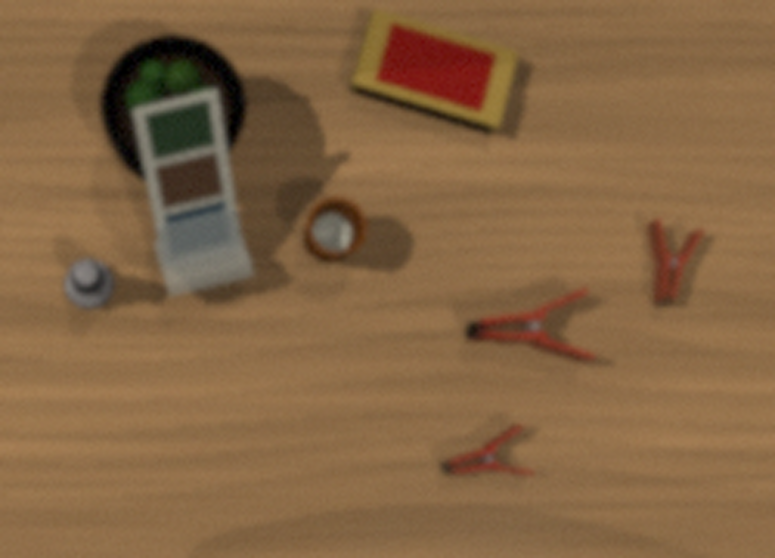

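The top crop shows the frame leaning on the planter at (190,190), with the stopper at (88,283) and the tealight at (333,230). There are three red clips. In side-image pixels they are (258,310), (207,300) and (288,357). The one at (258,310) is the largest, about 85 mm long with its top at 30 mm (the others are about 22 mm tall). The enlarged crop confirms it as the target, and its lips point towards +y.

```bash
cat > fit.py <<'E'
from h import *
from scipy.optimize import least_squares
from scipy.spatial.transform import Rotation as R
def best(c,l,near,tol=.05):
    im=read_camera(c)
    for r in cut_out(c,l):
        P=pts(im,r["mask"])[0]
        if len(P) and np.linalg.norm(np.median(P,0)[:2]-near)<tol: return P
    return np.zeros((0,3))
def clipfit(P,th0,c0):
    S=np.array([[[0,0],[42,0]],[[0,0],[-42,22]],[[0,0],[-42,-22]]])/1000
    def res(p):
        c,s=np.cos(p[2]),np.sin(p[2]); Q=(P[:,:2]-p[:2])@np.array([[c,-s],[s,c]])
        ds=[]
        for a,b in S:
            t=np.clip((Q-a)@(b-a)/((b-a)@(b-a)),0,1); ds.append(np.linalg.norm(Q-a-t[:,None]*(b-a),axis=1))
        d=np.min(ds,0)
        # extents
        return np.r_[d, 5*(Q[:,0].max()-.042), 5*(Q[:,0].min()+.042)]
    r=least_squares(res,[*c0,th0],loss="soft_l1",f_scale=.003); return r.x,np.median(abs(r.fun))
E
python3 - <<'E'
from fit import *
def circ(P,r0=None):
    f=lambda p: np.hypot(P[:,0]-p[0],P[:,1]-p[1])-(r0 or p[2])
    r=least_squares(f,[*P[:,:2].mean(0),.02],loss="soft_l1",f_scale=.002); return np.round(r.x,4)
a=best("top","planter",[.7,.01]); b=best("side","planter",[.7,-.01])
Q=np.r_[a,b]; rim=Q[(Q[:,2]>.02)&(Q[:,2]<.07)]; print("planter wall",len(b),circ(b[(b[:,2]>.01)&(b[:,2]<.072)]), "rimpts",a[a[:,2]>.07].min(0),a[a[:,2]>.07].max(0))
for l,n in (("stopper",[.575,.06]),("tealight",[.61,-.11])):
    for c in("top","side"):
        P=best(c,l,n); P=P[P[:,2]>.012]; print(l,c,len(P),np.round((P.min(0)+P.max(0))/2,3),np.round(P.mean(0),3))
F=best("top","strip_frame",[.63,-.005]); G=best("side","strip_frame",[.627,-.014])
for n,P in(("top",F),("side",G),("both",np.r_[F,G])):
    P=P[(P[:,2]>.065)&(P[:,2]<.118)]
    for _ in range(4):
        c=P.mean(0); nn=np.linalg.svd(P-c)[2][2]; nn*=-np.sign(nn[0]); P=P[abs((P-c)@nn)<.004]   # nn faces -x,up
    tilt=np.arcsin(abs(nn[2])); yaw=np.arctan2(-nn[1],-nn[0])
    y=np.array([-np.sin(yaw),np.cos(yaw),0]); up=np.cross(-nn,y); w=P@y; s=(P-c)@up
    k=abs(s)<.02; lo,hi=np.percentile(w[k],[1,99]);
    print(n,len(P),"tilt",tilt,"yaw",yaw,"c",np.round(c,4),"ycentre",(lo+hi)/2-c@y,"width",hi-lo)
    # heel: front surface c is at local x=-.002; solve s from z: z = (.025+.002)*sin + s cos -> 
    sc=(c[2]-.027*np.sin(tilt))/np.cos(tilt); X=-.027*np.cos(tilt)+sc*np.sin(tilt)
    heel=c[:2]+y[:2]*((lo+hi)/2-c@y)-X*np.array([np.cos(yaw),np.sin(yaw)]); print(" s",sc,"heel",heel,"origin upright",heel-.025*np.array([np.cos(yaw),np.sin(yaw)]))
P=best("top","clip",[.54,-.243]); print("clip",clipfit(P[P[:,2]>.02],1.6,[.54,-.245]))
P=best("side","clip",[.545,-.256]); print("clip",clipfit(P[P[:,2]>.02],1.6,[.54,-.245]))
o=get_obs(); w,x,yq,z=o["tool_rot"]; M=R.from_quat([x,yq,z,w]).as_matrix(); print(np.round(M,3),"jaw az",np.degrees(np.arctan2(M[1,1],M[0,1])))
E
```

```text
planter wall 1538 [ 0.6906 -0.0064  0.0372] rimpts [ 0.64653254 -0.04157029  0.07003773] [0.74049606 0.05509212 0.12078181]
stopper top 178 [0.578 0.066 0.037] [0.575 0.065 0.033]
stopper side 194 [0.577 0.04  0.035] [0.577 0.057 0.032]
tealight top 324 [ 0.611 -0.107  0.033] [ 0.612 -0.107  0.032]
tealight side 446 [ 0.611 -0.109  0.031] [ 0.611 -0.112  0.034]
top 747 tilt 0.7119132814328043 yaw 0.24697867268344378 c [ 0.6517 -0.0007  0.0923] ycentre -0.00018553705382812202 width 0.05498836669791626
 s 0.09859113405427823 heel [ 0.60914131 -0.01165567] origin upright [ 0.58489992 -0.01776756]
side 509 tilt 0.7071122686075599 yaw 0.24280978317179863 c [ 0.6538 -0.0062  0.0919] ycentre 0.0020958590582317305 width 0.054892156094038275
 s 0.097787263190775 heel [ 0.61154655 -0.01451261] origin upright [ 0.5872799  -0.02052339]
both 1257 tilt 0.7096338648064547 yaw 0.24859540452183898 c [ 0.6525 -0.0029  0.0921] ycentre 0.00046894591031060306 width 0.05787010288842759
 s 0.09825205187579246 heel [ 0.61023203 -0.01312642] origin upright [ 0.58600056 -0.01927749]
clip (array([ 0.54361267, -0.24004788,  1.58252916]), np.float64(0.0029678969533894007))
clip (array([ 0.54345249, -0.24262769,  1.59962617]), np.float64(0.0026282142199522693))
[[ 0.     0.434  0.901]
 [ 0.     0.901 -0.434]
 [-1.     0.     0.   ]] jaw az 64.28514114511658
```

Frame heel is at (0.610,-0.013), yaw 14°, tilt 0.71 rad. The plan is to grip the card's side edges with the tool pointing down, then rotate about the heel. First I move above it.

```bash
python3 -m jog '[{"gripper":0,"dx":0.02,"dy":-0.045,"rz":5},{"gripper":0,"dx":0.04,"dy":-0.09,"rz":10},{"gripper":0,"dx":0.07,"dy":-0.13,"rz":15},{"gripper":0,"dx":0.1,"dy":-0.17,"rz":20},{"gripper":0,"dx":0.13,"dy":-0.21,"rz":25},{"gripper":0,"dx":0.16,"dy":-0.25,"rz":30},{"gripper":0,"dx":0.19,"dy":-0.29,"rz":35},{"gripper":0,"dx":0.21,"dy":-0.33,"rz":40},{"gripper":0,"dx":0.23,"dy":-0.37,"rz":40},{"gripper":0,"dx":0.25,"dy":-0.41,"rz":40}]' && python3 -m jog '[{"gripper":0,"dx":0.025,"dy":-0.04},{"gripper":0,"dx":0.05,"dy":-0.08},{"gripper":0,"dx":0.075,"dy":-0.12},{"gripper":0,"dx":0.09,"dy":-0.16},{"gripper":0,"dx":0.102,"dy":-0.202},{"gripper":0,"dx":0.102,"dy":-0.202},{"gripper":0,"dx":0.102,"dy":-0.202},{"gripper":0,"dx":0.102,"dy":-0.202},{"gripper":0,"dx":0.102,"dy":-0.202,"dz":-0.03},{"gripper":0,"dx":0.102,"dy":-0.202,"dz":-0.06}]'; python3 -c "
from fit import *
o=get_obs();w,x,y,z=o['tool_rot'];M=R.from_quat([x,y,z,w]).as_matrix();print(np.round(o['q'],2),np.round(M,3),np.degrees(np.arctan2(M[1,1],M[0,1])),o['contact_force'])"
```

```text
[-1.23  0.48  0.02  1.56 -0.01  1.11 -0.08] [[ 0.     0.434  0.901]
 [ 0.     0.901 -0.434]
 [-1.     0.     0.   ]] 64.28514114511658 [0.30294251 0.74973987 0.76053184]$[0]: bad value
```

```bash
python3 -m jog '[{"gripper":0,"dx":0.02,"dy":-0.045,"dz":0,"rx":0,"ry":0,"rz":5}]'; python3 -m jog '[{"gripper":0.0,"dx":0.02,"dy":-0.045,"rz":5.0}]'; python3 -m jog --help | head -20
```

```text
t: 2.0
eef_pos: [0.3076, 0.5684, 0.2498]
tool_rot: [0.695, 0.125, 0.697, -0.122]
contact_force: [0.3, -0.2, 0.5]
gripper_width: 0.997$[0]: bad value
invalid input: not JSON, or not a number
```

All keys are required.

```bash
python3 -m jog '[{"gripper":0,"dx":0.02,"dy":-0.045,"dz":0,"rx":0,"ry":0,"rz":5},{"gripper":0,"dx":0.05,"dy":-0.085,"dz":0,"rx":0,"ry":0,"rz":10},{"gripper":0,"dx":0.08,"dy":-0.125,"dz":0,"rx":0,"ry":0,"rz":15},{"gripper":0,"dx":0.11,"dy":-0.165,"dz":0,"rx":0,"ry":0,"rz":20},{"gripper":0,"dx":0.14,"dy":-0.205,"dz":0,"rx":0,"ry":0,"rz":25},{"gripper":0,"dx":0.17,"dy":-0.245,"dz":0,"rx":0,"ry":0,"rz":30},{"gripper":0,"dx":0.19,"dy":-0.29,"dz":0,"rx":0,"ry":0,"rz":35},{"gripper":0,"dx":0.21,"dy":-0.33,"dz":0,"rx":0,"ry":0,"rz":35},{"gripper":0,"dx":0.23,"dy":-0.37,"dz":0,"rx":0,"ry":0,"rz":35},{"gripper":0,"dx":0.25,"dy":-0.41,"dz":0,"rx":0,"ry":0,"rz":35}]' && python3 -m jog '[{"gripper":0,"dx":0.025,"dy":-0.04,"dz":0,"rx":0,"ry":0,"rz":0},{"gripper":0,"dx":0.05,"dy":-0.08,"dz":0,"rx":0,"ry":0,"rz":0},{"gripper":0,"dx":0.075,"dy":-0.12,"dz":0,"rx":0,"ry":0,"rz":0},{"gripper":0,"dx":0.082,"dy":-0.157,"dz":0,"rx":0,"ry":0,"rz":0},{"gripper":0,"dx":0.082,"dy":-0.157,"dz":0,"rx":0,"ry":0,"rz":0},{"gripper":0,"dx":0.082,"dy":-0.157,"dz":0,"rx":0,"ry":0,"rz":0},{"gripper":0,"dx":0.082,"dy":-0.157,"dz":0,"rx":0,"ry":0,"rz":0}]'; python3 -c "
from fit import *
o=get_obs();w,x,y,z=o['tool_rot'];M=R.from_quat([x,y,z,w]).as_matrix();print(np.round(o['q'],2),np.round(M,3),np.degrees(np.arctan2(M[1,1],M[0,1])),o['contact_force'])"
```

```text
t: 3.0
eef_pos: [0.5636, 0.1514, 0.2506]
tool_rot: [0.702, -0.088, 0.701, 0.088]
contact_force: [0.3, 0.1, 0.7]
gripper_width: 1.001
t: 3.7
eef_pos: [0.6447, -0.0022, 0.2502]
tool_rot: [0.701, -0.088, 0.702, 0.089]
contact_force: [0.6, -0.1, 0.3]
gripper_width: 1.002
[-0.19  0.43  0.13  1.64 -0.06  1.08  1.78] [[-0.    -0.248  0.969]
 [ 0.001  0.969  0.248]
 [-1.     0.001 -0.   ]] 104.38755019093493 [ 0.64189882 -0.07180191  0.28308097]
```

```bash
python3 -m jog '[{"gripper":0,"dx":0,"dy":0,"dz":-0.04,"rx":0,"ry":0,"rz":0},{"gripper":0,"dx":0,"dy":0,"dz":-0.08,"rx":0,"ry":0,"rz":0},{"gripper":0,"dx":0,"dy":0,"dz":-0.12,"rx":0,"ry":0,"rz":0},{"gripper":0,"dx":0,"dy":0,"dz":-0.14,"rx":0,"ry":0,"rz":0},{"gripper":0,"dx":0,"dy":0,"dz":-0.158,"rx":0,"ry":0,"rz":0},{"gripper":0,"dx":0,"dy":0,"dz":-0.158,"rx":0,"ry":0,"rz":0}]' 25
python3 - <<'E'
from h import *
im=read_camera("side"); cv2.imwrite("pics/c.png",cv2.resize(im["pixels"][120:280,210:410],None,fx=3.5,fy=3.5,interpolation=cv2.INTER_CUBIC))
E
```

```text
t: 4.3
eef_pos: [0.6427, -0.0016, 0.0897]
tool_rot: [0.7, -0.088, 0.703, 0.089]
contact_force: [0.1, 0.3, 0.4]
gripper_width: 0.998
```

View pics/c.png

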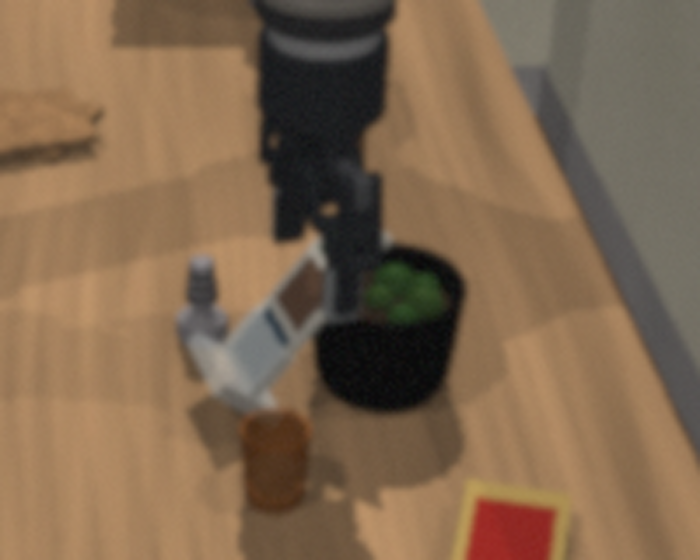

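The side view shows the fingers straddling the card edges, clear of the planter rim. I'll close on it.

```bash
python3 -m jog '[{"gripper":0.5,"dx":0,"dy":0,"dz":0,"rx":0,"ry":0,"rz":0},{"gripper":0.5,"dx":0,"dy":0,"dz":0,"rx":0,"ry":0,"rz":0},{"gripper":0.5,"dx":0,"dy":0,"dz":0,"rx":0,"ry":0,"rz":0},{"gripper":0.5,"dx":0,"dy":0,"dz":0,"rx":0,"ry":0,"rz":0},{"gripper":0.5,"dx":0,"dy":0,"dz":0,"rx":0,"ry":0,"rz":0},{"gripper":0.5,"dx":0,"dy":0,"dz":0,"rx":0,"ry":0,"rz":0},{"gripper":0.5,"dx":0,"dy":0,"dz":0,"rx":0,"ry":0,"rz":0}]' 30
```

```text
t: 5.05
eef_pos: [0.646, -0.0034, 0.0939]
tool_rot: [0.703, -0.088, 0.701, 0.088]
contact_force: [-0.7, 1.4, 6.5]
gripper_width: 0.646
```

```bash
python3 -m jog '[{"gripper":0.5,"dx":-0.0064,"dy":-0.0016,"dz":0.003,"rx":1,"ry":-3.9,"rz":0},{"gripper":0.5,"dx":-0.0128,"dy":-0.0032,"dz":0.005,"rx":2,"ry":-7.75,"rz":0},{"gripper":0.5,"dx":-0.0194,"dy":-0.0048,"dz":0.0064,"rx":3,"ry":-11.6,"rz":0},{"gripper":0.5,"dx":-0.026,"dy":-0.0065,"dz":0.0075,"rx":4,"ry":-15.5,"rz":0},{"gripper":0.5,"dx":-0.0327,"dy":-0.0082,"dz":0.0078,"rx":5,"ry":-19.4,"rz":0},{"gripper":0.5,"dx":-0.0394,"dy":-0.0099,"dz":0.008,"rx":6,"ry":-23.3,"rz":0},{"gripper":0.5,"dx":-0.0394,"dy":-0.0099,"dz":0.008,"rx":6,"ry":-23.3,"rz":0}]'
```

```text
t: 5.75
eef_pos: [0.6031, -0.0149, 0.1008]
tool_rot: [0.832, -0.066, 0.541, 0.104]
contact_force: [-0.0, -0.1, -1.4]
gripper_width: 0.644
```

```bash
python3 -m jog '[{"gripper":0.5,"dx":-0.0066,"dy":-0.0016,"dz":-0.0006,"rx":1,"ry":-3.9,"rz":0},{"gripper":0.5,"dx":-0.0133,"dy":-0.0033,"dz":-0.0015,"rx":1.9,"ry":-7.75,"rz":0},{"gripper":0.5,"dx":-0.02,"dy":-0.005,"dz":-0.003,"rx":3,"ry":-11.8,"rz":0},{"gripper":0.5,"dx":-0.027,"dy":-0.0067,"dz":-0.005,"rx":4,"ry":-15.9,"rz":0},{"gripper":0.5,"dx":-0.027,"dy":-0.0067,"dz":-0.005,"rx":4,"ry":-15.9,"rz":0},{"gripper":0.5,"dx":-0.027,"dy":-0.0067,"dz":-0.005,"rx":4,"ry":-15.9,"rz":0}]'
python3 - <<'E'
from fit import *
print(np.round(get_obs()["q"],2))
im=read_camera("side"); cv2.imwrite("pics/d.png",cv2.resize(im["pixels"][120:280,210:410],None,fx=3.5,fy=3.5,interpolation=cv2.INTER_CUBIC))
G=[r for r in cut_out("side","strip_frame")][0]; P=pts(im,G["mask"])[0]; print(G["box"],np.round(np.median(P,0),3))
P=P[(P[:,2]>.05)&(P[:,0]<.62)]
for _ in range(4):
    c=P.mean(0); n=np.linalg.svd(P-c)[2][2]; n*=np.sign(n[0]); P=P[abs((P-c)@n)<.005]
print(len(P),c,n,"tilt",np.arcsin(-n[2]),"yaw",np.arctan2(n[1],n[0]))
E
```

```text
t: 6.35
eef_pos: [0.5966, 0.0049, 0.1487]
tool_rot: [0.868, -0.038, 0.489, 0.082]
contact_force: [0.4, 1.3, -3.2]
gripper_width: 0.643
[-0.34  0.33  0.31  2.24 -1.32  0.17  2.94]
[275.5, 183.0, 25.8, 67.6] [ 0.598 -0.008  0.076]
424 [ 0.59915032 -0.00355823  0.11814326] [ 0.96064491  0.23002555 -0.15572281] tilt 0.15635915231148237 yaw 0.23502401035009887
```

View pics/d.png

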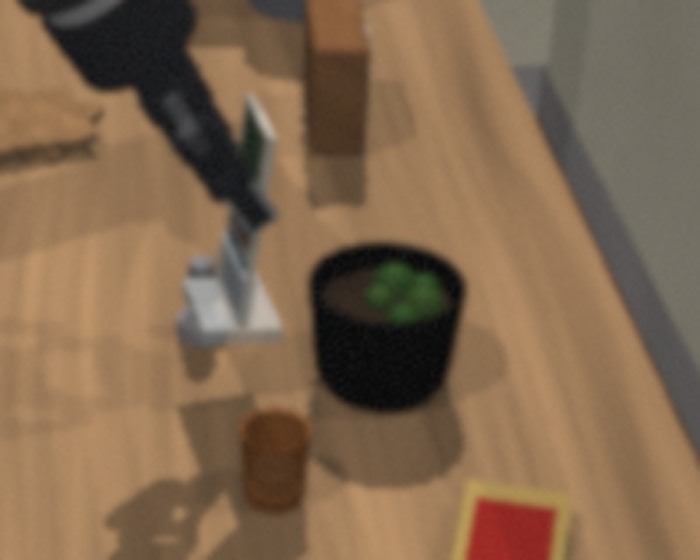

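The tool can't tilt this far here: joint 6 is at its 0.17 limit and the arm lifted the frame instead. I'll back off to a reachable tilt, kept a little above the surface.

```bash
python3 -m jog '[{"gripper":0.5,"dx":0.014,"dy":0.0033,"dz":0.045,"rx":-2,"ry":8,"rz":0},{"gripper":0.5,"dx":0.02,"dy":0.005,"dz":0.045,"rx":-3,"ry":12,"rz":0},{"gripper":0.5,"dx":0.027,"dy":0.0067,"dz":0.045,"rx":-4,"ry":15.9,"rz":0},{"gripper":0.5,"dx":0.027,"dy":0.0067,"dz":0.045,"rx":-4,"ry":15.9,"rz":0},{"gripper":0.5,"dx":0.027,"dy":0.0067,"dz":0.045,"rx":-4,"ry":15.9,"rz":0},{"gripper":0.5,"dx":0.027,"dy":0.0067,"dz":0.045,"rx":-4,"ry":15.9,"rz":0}]'
cat > st.py <<'E'
from fit import *
o=get_obs();w,x,y,z=o['tool_rot'];M=R.from_quat([x,y,z,w]).as_matrix()
f=np.array([.969,.247,0]);l=np.array([-.247,.969,0])
print("q",np.round(o['q'],2),"pos",np.round(o['eef_pos'],4),"toolx",np.round(M[:,0],3),"fwd tilt deg",np.degrees(np.arctan2(M[:,0]@f,-M[2,0])),"roll",np.degrees(np.arcsin(M[:,0]@l)),"jaw az",np.degrees(np.arctan2(M[1,1],M[0,1])),"jawz",M[2,1],"w",o['gripper_width'],np.round(o['contact_force'],1))
E
python3 st.py
```

```text
t: 7.05
eef_pos: [0.6235, 0.0192, 0.1926]
tool_rot: [0.789, -0.06, 0.607, 0.076]
contact_force: [-0.7, -0.6, -2.9]
gripper_width: 0.64
q [-0.74  0.44  0.8   1.97 -0.59  0.67  2.17] pos [0.6235 0.0192 0.1926] toolx [ 0.252  0.048 -0.966] fwd tilt deg 14.857877299873955 roll -0.9087589365057275 jaw az 101.09056165151559 jawz -0.00153122445567562 w 0.6396677501829747 [-0.7 -0.6 -2.9]
```

```bash
cat > tgt.py <<'E'
import sys
from fit import *
# target: tilt deg, jaw az deg -> rotvec from current
t,az=map(float,sys.argv[1:3]); o=get_obs();w,x,y,z=o['tool_rot'];M=R.from_quat([x,y,z,w])
a=np.radians(az-90); f=np.array([np.cos(a),np.sin(a),0]); l=np.array([-f[1],f[0],0]); t=np.radians(t)
X=np.sin(t)*f-np.array([0,0,np.cos(t)]); T=R.from_matrix(np.c_[X,l,np.cross(X,l)])
print("rotvec",np.round((T*M.inv()).as_rotvec(degrees=True),2),"pos",np.round(o["eef_pos"],4))
E
python3 tgt.py 24.5 104.2
```

```text
rotvec [ 2.19 -9.36  3.11] pos [0.6235 0.0192 0.1926]
```

```bash
python3 -m jog '[{"gripper":0.5,"dx":-0.009,"dy":-0.017,"dz":-0.01,"rx":1.1,"ry":-4.7,"rz":1.5},{"gripper":0.5,"dx":-0.018,"dy":-0.0334,"dz":-0.02,"rx":2.2,"ry":-9.4,"rz":3.1},{"gripper":0.5,"dx":-0.018,"dy":-0.0334,"dz":-0.04,"rx":2.2,"ry":-9.4,"rz":3.1},{"gripper":0.5,"dx":-0.018,"dy":-0.0334,"dz":-0.06,"rx":2.2,"ry":-9.4,"rz":3.1},{"gripper":0.5,"dx":-0.018,"dy":-0.0334,"dz":-0.075,"rx":2.2,"ry":-9.4,"rz":3.1},{"gripper":0.5,"dx":-0.018,"dy":-0.0334,"dz":-0.075,"rx":2.2,"ry":-9.4,"rz":3.1},{"gripper":0.5,"dx":-0.018,"dy":-0.0334,"dz":-0.075,"rx":2.2,"ry":-9.4,"rz":3.1}]'; python3 st.py; python3 tgt.py 24.5 104.2
```

```text
t: 7.75
eef_pos: [0.6047, -0.0159, 0.1185]
tool_rot: [0.835, -0.065, 0.537, 0.102]
contact_force: [0.1, -0.8, -1.5]
gripper_width: 0.641
q [-0.36  0.42  0.4   2.16 -1.    0.3   2.72] pos [ 0.6047 -0.0159  0.1185] toolx [ 0.402  0.1   -0.91 ] fwd tilt deg 24.48232268920394 roll -0.11584826387804056 jaw az 103.95229114848082 jawz 0.0005439296801762472 w 0.6408264362416428 [ 0.1 -0.8 -1.5]
rotvec [-0.03 -0.02  0.25] pos [ 0.6047 -0.0159  0.1185]
```

```bash
python3 -m jog '[{"gripper":0.5,"dx":0,"dy":0.001,"dz":-0.007,"rx":0,"ry":0,"rz":0},{"gripper":0.5,"dx":0,"dy":0.001,"dz":-0.013,"rx":0,"ry":0,"rz":0},{"gripper":0.5,"dx":0,"dy":0.001,"dz":-0.017,"rx":0,"ry":0,"rz":0},{"gripper":0.5,"dx":0,"dy":0.001,"dz":-0.017,"rx":0,"ry":0,"rz":0},{"gripper":0.5,"dx":0,"dy":0.001,"dz":-0.017,"rx":0,"ry":0,"rz":0}]'; python3 st.py
```

```text
t: 8.25
eef_pos: [0.6062, -0.0138, 0.1017]
tool_rot: [0.835, -0.066, 0.537, 0.103]
contact_force: [0.4, -0.1, -2.4]
gripper_width: 0.644
q [-0.31  0.45  0.33  2.16 -1.07  0.26  2.79] pos [ 0.6062 -0.0138  0.1017] toolx [ 0.403  0.101 -0.91 ] fwd tilt deg 24.528878262179948 roll -0.0970376791290637 jaw az 104.06845217489132 jawz -1.5248286513142029e-05 w 0.6435763336239453 [ 0.4 -0.1 -2.4]
```

```bash
python3 -m jog '[{"gripper":0.5,"dx":0,"dy":0,"dz":-0.0015,"rx":0,"ry":0,"rz":0},{"gripper":0.5,"dx":0,"dy":0,"dz":-0.0025,"rx":0,"ry":0,"rz":0},{"gripper":0.5,"dx":0,"dy":0,"dz":-0.0025,"rx":0,"ry":0,"rz":0}]'; python3 -m jog '[{"gripper":0.5,"dx":0,"dy":0,"dz":-0.001,"rx":0,"ry":0,"rz":0},{"gripper":0.5,"dx":0,"dy":0,"dz":-0.002,"rx":0,"ry":0,"rz":0},{"gripper":0.5,"dx":0,"dy":0,"dz":-0.002,"rx":0,"ry":0,"rz":0}]'
```

```text
t: 8.55
eef_pos: [0.6075, -0.0137, 0.1005]
tool_rot: [0.836, -0.066, 0.535, 0.103]
contact_force: [-0.2, -0.4, 5.3]
gripper_width: 0.641
t: 8.85
eef_pos: [0.6092, -0.0134, 0.1003]
tool_rot: [0.837, -0.066, 0.534, 0.103]
contact_force: [-2.8, 0.8, 15.2]
gripper_width: 0.644
```

Heel contact felt. I'll ease back up 2 mm and open.

```bash
python3 -m jog '[{"gripper":0.5,"dx":0,"dy":0,"dz":0.002,"rx":0,"ry":0,"rz":0},{"gripper":0.5,"dx":0,"dy":0,"dz":0.002,"rx":0,"ry":0,"rz":0},{"gripper":0,"dx":0,"dy":0,"dz":0.002,"rx":0,"ry":0,"rz":0},{"gripper":0,"dx":0,"dy":0,"dz":0.002,"rx":0,"ry":0,"rz":0},{"gripper":0,"dx":0,"dy":0,"dz":0.002,"rx":0,"ry":0,"rz":0},{"gripper":0,"dx":0,"dy":0,"dz":0.002,"rx":0,"ry":0,"rz":0},{"gripper":0,"dx":0,"dy":0,"dz":0.002,"rx":0,"ry":0,"rz":0}]'
python3 - <<'E'
from fit import *
im=read_camera("side"); cv2.imwrite("pics/e.png",cv2.resize(im["pixels"][120:280,210:410],None,fx=3.5,fy=3.5,interpolation=cv2.INTER_CUBIC))
E
```

```text
t: 9.55
eef_pos: [0.606, -0.0138, 0.0991]
tool_rot: [0.835, -0.066, 0.537, 0.103]
contact_force: [0.0, -0.5, 0.2]
gripper_width: 1.001
```

View pics/e.png

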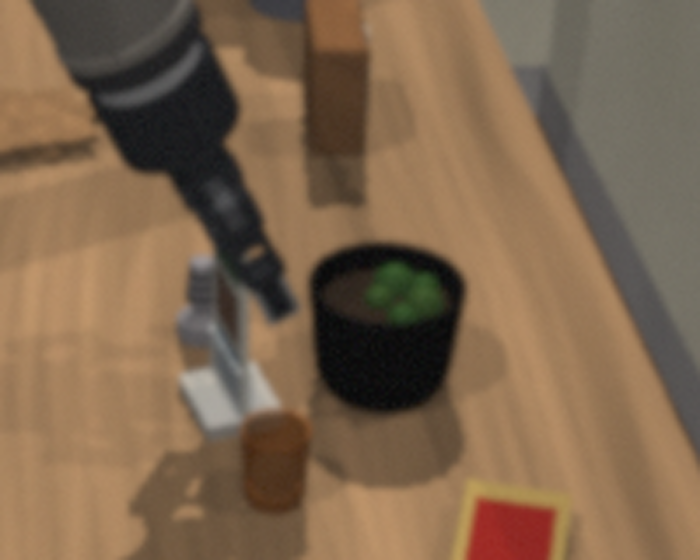

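The frame stands on its foot and contact force is about 0. Next I raise the tool straight up and then level it.

```bash
python3 -m jog '[{"gripper":0,"dx":0,"dy":0,"dz":0.02,"rx":0,"ry":0,"rz":0},{"gripper":0,"dx":0,"dy":0,"dz":0.05,"rx":0,"ry":0,"rz":0},{"gripper":0,"dx":0,"dy":0,"dz":0.085,"rx":-0.5,"ry":2,"rz":0},{"gripper":0,"dx":0,"dy":0,"dz":0.12,"rx":-2,"ry":8,"rz":0},{"gripper":0,"dx":0,"dy":0,"dz":0.16,"rx":-4,"ry":16,"rz":0},{"gripper":0,"dx":0,"dy":0,"dz":0.18,"rx":-6,"ry":23.7,"rz":0},{"gripper":0,"dx":0,"dy":0,"dz":0.18,"rx":-6,"ry":23.7,"rz":0},{"gripper":0,"dx":0,"dy":0,"dz":0.18,"rx":-6,"ry":23.7,"rz":0}]'; python3 st.py
```

```text
t: 10.4
eef_pos: [0.6069, -0.0133, 0.2788]
tool_rot: [0.703, -0.088, 0.701, 0.087]
contact_force: [-0.2, -0.3, -0.3]
gripper_width: 0.999
q [-0.74  0.46  0.91  1.74 -0.4   1.14  2.11] pos [ 0.6069 -0.0133  0.2788] toolx [ 0.003 -0.001 -1.   ] fwd tilt deg 0.14991273746248507 roll -0.11519943029241918 jaw az 104.1625619995528 jawz -0.002004350252087117 w 0.999478841414852 [-0.2 -0.3 -0.3]
```

```bash
python3 -m jog '[{"gripper":0,"dx":-0.006,"dy":-0.026,"dz":0,"rx":0,"ry":0,"rz":-8.5},{"gripper":0,"dx":-0.013,"dy":-0.052,"dz":0,"rx":0,"ry":0,"rz":-17},{"gripper":0,"dx":-0.019,"dy":-0.079,"dz":0,"rx":0,"ry":0,"rz":-25.5},{"gripper":0,"dx":-0.025,"dy":-0.105,"dz":0,"rx":0,"ry":0,"rz":-34},{"gripper":0,"dx":-0.032,"dy":-0.131,"dz":0,"rx":0,"ry":0,"rz":-42.5},{"gripper":0,"dx":-0.038,"dy":-0.157,"dz":0,"rx":0,"ry":0,"rz":-51},{"gripper":0,"dx":-0.044,"dy":-0.183,"dz":0,"rx":0,"ry":0,"rz":-59.5},{"gripper":0,"dx":-0.05,"dy":-0.21,"dz":0,"rx":0,"ry":0,"rz":-68},{"gripper":0,"dx":-0.056,"dy":-0.236,"dz":0,"rx":0,"ry":0,"rz":-76.5},{"gripper":0,"dx":-0.063,"dy":-0.262,"dz":0,"rx":0,"ry":0,"rz":-85}]' && python3 -m jog '[{"gripper":0,"dx":0,"dy":0,"dz":-0.03,"rx":0,"ry":0,"rz":-8.5},{"gripper":0,"dx":0,"dy":0,"dz":-0.06,"rx":0,"ry":0,"rz":-17},{"gripper":0,"dx":0,"dy":0,"dz":-0.09,"rx":0,"ry":0,"rz":-18},{"gripper":0,"dx":0,"dy":0,"dz":-0.12,"rx":0,"ry":0,"rz":-18},{"gripper":0,"dx":0,"dy":0,"dz":-0.14,"rx":0,"ry":0,"rz":-18},{"gripper":0,"dx":0,"dy":0,"dz":-0.14,"rx":0,"ry":0,"rz":-18},{"gripper":0,"dx":0,"dy":0,"dz":-0.14,"rx":0,"ry":0,"rz":-18}]'; python3 st.py
python3 - <<'E'
from fit import *
Ps=[]
for c,n in(("top",[.59,-.02]),("side",[.585,-.03])):
    im=read_camera(c); 
    for r in cut_out(c,"strip_frame"):
        P=pts(im,r["mask"])[0]
        if len(P) and np.linalg.norm(np.median(P,0)[:2]-n)<.05: break
    else: print(c,"none"); continue
    print(c,r["conf"],len(P),np.round(np.percentile(P,[2,50,98],axis=0),3).tolist())
    Q=P[(P[:,2]>.05)&(P[:,2]<.15)]; Ps.append(Q)
    if c=="side":
        for _ in range(4):
            m=Q.mean(0); nn=np.linalg.svd(Q-m)[2][2]; nn*=np.sign(nn[0]); Q=Q[abs((Q-m)@nn)<.004]
        print("plane",len(Q),m,nn)
    T=P[(P[:,2]>.132)&(P[:,2]<.15)]
    if len(T)>5:
        m=T.mean(0); e=np.linalg.svd((T-m)[:,:2])[2][0]; w=(T-m)[:,:2]@e; print("top edge",len(T),m,e,w.min(),w.max(), m[:2]+e*(w.min()+w.max())/2)
    for l in("clip",):
        for r in cut_out(c,l):
            P=pts(im,r["mask"])[0]; K=P[P[:,2]>.02]
            if len(K)>20 and np.linalg.norm(np.median(K,0)[:2]-[.54,-.245])<.04: print("clip",clipfit(K,1.6,[.54,-.245]),np.round(np.percentile(K,[1,99],axis=0),3).tolist())
    cv2.imwrite(f"pics/f_{c}.png",im["pixels"])
s=cv2.imread("pics/f_side.png")[130:350,180:400];t=cv2.imread("pics/f_top.png")[130:310,230:480]
cv2.imwrite("pics/f.png",np.hstack([cv2.resize(s,(400,400)),cv2.resize(t,(400,400*180//250)) if 0 else cv2.copyMakeBorder(cv2.resize(t,(400,288)),0,112,0,0,cv2.BORDER_CONSTANT)]))
E
```

```text
t: 11.4
eef_pos: [0.541, -0.277, 0.2776]
tool_rot: [0.574, 0.413, 0.574, -0.413]
contact_force: [-0.2, 0.3, -0.1]
gripper_width: 1.003
t: 12.1
eef_pos: [0.5426, -0.2764, 0.1397]
tool_rot: [0.505, 0.495, 0.504, -0.496]
contact_force: [-0.0, -0.7, 0.9]
gripper_width: 0.997
q [-0.38  0.83  1.16  1.86 -0.88  1.07  1.15] pos [ 0.5426 -0.2764  0.1397] toolx [-0.001 -0.002 -1.   ] fwd tilt deg -0.06335931405803481 roll -0.0908632220921239 jaw az 1.0059989565979237 jawz -0.0007115317628365592 w 0.997101890742997 [-0.  -0.7  0.9]
top 0.65 654 [[0.564, -0.047, 0.005], [0.585, -0.017, 0.031], [0.601, 0.013, 0.14]]
top edge 83 [ 0.590722   -0.01591626  0.1384334 ] [ 0.25868371 -0.96596208] -0.027185687916381974 0.02849758886183727 [ 0.59089168 -0.01654988]
side none[ WARN:0@10.029] global loadsave.cpp:275 findDecoder imread_('pics/f_side.png'): can't open/read file: check file path/integrity
Traceback (most recent call last):
TypeError: 'NoneType' object is not subscriptable
```

The frame stands at about (0.590,-0.0165) with yaw 15° and its top edge at 0.138, so it is upright. I'll descend on the clip tails.

```bash
python3 -m jog '[{"gripper":0,"dx":0.001,"dy":0.001,"dz":-0.035,"rx":0,"ry":0,"rz":0},{"gripper":0,"dx":0.001,"dy":0.001,"dz":-0.07,"rx":0,"ry":0,"rz":0},{"gripper":0,"dx":0.001,"dy":0.001,"dz":-0.095,"rx":0,"ry":0,"rz":0},{"gripper":0,"dx":0.001,"dy":0.001,"dz":-0.112,"rx":0,"ry":0,"rz":0},{"gripper":0,"dx":0.001,"dy":0.001,"dz":-0.112,"rx":0,"ry":0,"rz":0},{"gripper":0,"dx":0.001,"dy":0.001,"dz":-0.112,"rx":0,"ry":0,"rz":0}]'
python3 - <<'E'
from h import *
a=read_camera("side")["pixels"][150:380,180:400]; b=read_camera("top")["pixels"][140:310,240:470]
cv2.imwrite("pics/f.png",np.hstack([cv2.resize(a,(400,418)),cv2.copyMakeBorder(cv2.resize(b,(400,296)),0,122,0,0,cv2.BORDER_CONSTANT)]))
E
```

```text
t: 12.95
eef_pos: [0.5445, -0.2754, 0.0282]
tool_rot: [0.505, 0.495, 0.504, -0.496]
contact_force: [0.5, 0.7, -0.4]
gripper_width: 0.998
```

View pics/f.png

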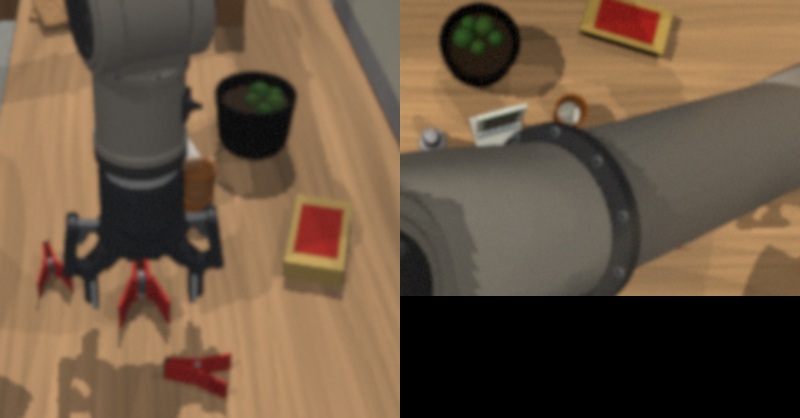

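The side view shows the fingers at (92,290) and (196,285), either side of the big clip's tails (120–170, 310), and the frame standing. I'll squeeze.

```bash
python3 -m jog '[{"gripper":1,"dx":0,"dy":0,"dz":0,"rx":0,"ry":0,"rz":0},{"gripper":1,"dx":0,"dy":0,"dz":0,"rx":0,"ry":0,"rz":0},{"gripper":1,"dx":0,"dy":0,"dz":0,"rx":0,"ry":0,"rz":0},{"gripper":1,"dx":0,"dy":0,"dz":0,"rx":0,"ry":0,"rz":0},{"gripper":1,"dx":0,"dy":0,"dz":0,"rx":0,"ry":0,"rz":0},{"gripper":1,"dx":0,"dy":0,"dz":0,"rx":0,"ry":0,"rz":0},{"gripper":1,"dx":0,"dy":0,"dz":0,"rx":0,"ry":0,"rz":0},{"gripper":1,"dx":0,"dy":0,"dz":0,"rx":0,"ry":0,"rz":0},{"gripper":1,"dx":0,"dy":0,"dz":0,"rx":0,"ry":0,"rz":0},{"gripper":1,"dx":0,"dy":0,"dz":0,"rx":0,"ry":0,"rz":0}]' 40
```

```text
t: 14.05
eef_pos: [0.5446, -0.2758, 0.0288]
tool_rot: [0.505, 0.495, 0.504, -0.496]
contact_force: [-1.1, 0.3, 10.0]
gripper_width: 0.204
```

```bash
python3 -m jog '[{"gripper":1,"dx":0,"dy":0,"dz":0.01,"rx":0,"ry":0,"rz":0},{"gripper":1,"dx":0,"dy":0,"dz":0.03,"rx":0,"ry":0,"rz":0},{"gripper":1,"dx":0,"dy":0,"dz":0.06,"rx":0,"ry":0,"rz":0},{"gripper":1,"dx":0,"dy":0,"dz":0.09,"rx":0,"ry":0,"rz":0},{"gripper":1,"dx":0,"dy":0,"dz":0.12,"rx":0,"ry":0,"rz":0},{"gripper":1,"dx":0,"dy":0,"dz":0.14,"rx":0,"ry":0,"rz":0},{"gripper":1,"dx":0,"dy":0,"dz":0.14,"rx":0,"ry":0,"rz":0},{"gripper":1,"dx":0,"dy":0,"dz":0.14,"rx":0,"ry":0,"rz":0}]'; python3 st.py
python3 - <<'E'
from fit import *
im=read_camera("side"); cv2.imwrite("pics/g.png",cv2.resize(im["pixels"][130:380,170:420],None,fx=2.4,fy=2.4,interpolation=cv2.INTER_CUBIC))
P,u,v=pts(im); px=im["pixels"][v,u].astype(int); o=get_obs()
k=(px[:,2]>90)&(px[:,1]<60)&(px[:,0]<60)&(np.linalg.norm(P-o["eef_pos"]-[0,.03,0],axis=1)<.07)
Q=P[k]-o["eef_pos"]; print(k.sum(),np.round(np.percentile(Q,[1,50,99],axis=0),4).tolist(),[u[k].min(),u[k].max(),v[k].min(),v[k].max()])
E
```

```text
t: 14.85
eef_pos: [0.5442, -0.2744, 0.1674]
tool_rot: [0.505, 0.495, 0.505, -0.496]
contact_force: [0.6, 0.4, -1.0]
gripper_width: 0.209
q [-0.4   0.8   1.19  1.84 -0.84  1.11  1.13] pos [ 0.5442 -0.2744  0.1674] toolx [-0.001 -0.001 -1.   ] fwd tilt deg -0.04533877486935281 roll -0.05116156859432514 jaw az 1.0996868116549527 jawz -0.0005664980943589359 w 0.2088311262936828 [ 0.6  0.4 -1. ]
154 [[-0.0096, -0.0157, -0.0265], [0.0011, 0.0207, -0.0008], [0.0116, 0.0456, 0.0349]] [np.int64(250), np.int64(264), np.int64(230), np.int64(262)]
```

View pics/g.png

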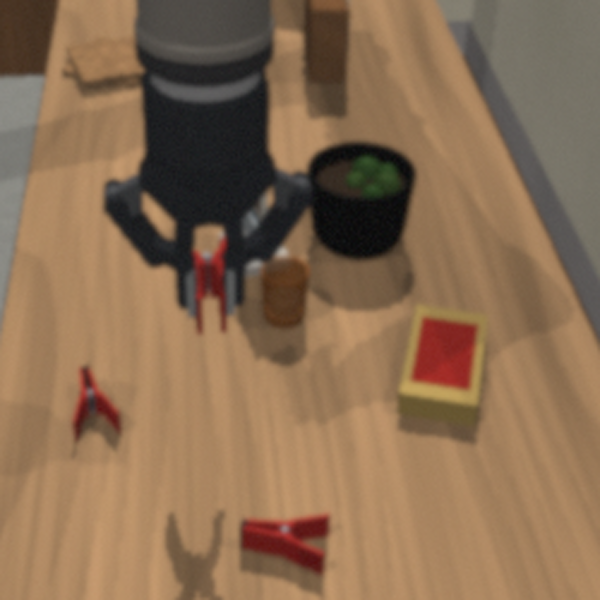

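The clip is held with its tails parallel, at (210,290) in the crop, and its shadow gapes. Next I pre-position it behind the card's tealight-side edge and check from there.

```bash
python3 -m jog '[{"gripper":1,"dx":0.01,"dy":0.014,"dz":0,"rx":0,"ry":0,"rz":2},{"gripper":1,"dx":0.025,"dy":0.035,"dz":0,"rx":0,"ry":0,"rz":5},{"gripper":1,"dx":0.042,"dy":0.058,"dz":0,"rx":0,"ry":0,"rz":8},{"gripper":1,"dx":0.06,"dy":0.08,"dz":0,"rx":0,"ry":0,"rz":11},{"gripper":1,"dx":0.075,"dy":0.1,"dz":-0.015,"rx":0,"ry":0,"rz":13.5},{"gripper":1,"dx":0.084,"dy":0.116,"dz":-0.035,"rx":0,"ry":0,"rz":13.5},{"gripper":1,"dx":0.084,"dy":0.116,"dz":-0.053,"rx":0,"ry":0,"rz":13.5},{"gripper":1,"dx":0.084,"dy":0.116,"dz":-0.053,"rx":0,"ry":0,"rz":13.5},{"gripper":1,"dx":0.084,"dy":0.116,"dz":-0.053,"rx":0,"ry":0,"rz":13.5}]'; python3 st.py
python3 - <<'E'
from fit import *
o=get_obs(); t=read_camera("top"); s=read_camera("side")
for n,im in(("top",t),("side",s)):
    P,u,v=pts(im); px=im["pixels"][v,u].astype(int)
    k=(px[:,2]>80)&(px[:,1]<60)&(px[:,0]<60)&(P[:,2]>.07)&(np.linalg.norm(P-o["eef_pos"]-[0,.03,0],axis=1)<.08)
    if k.sum(): Q=P[k]; print(n,"clip",k.sum(),np.round(np.percentile(Q,[1,50,99],axis=0),4).tolist())
    T=P[(P[:,2]>.132)&(P[:,2]<.146)&(abs(P[:,0]-.59)<.03)&(abs(P[:,1]+.0165)<.04)]
    if len(T)>5:
        m=T.mean(0); e=np.linalg.svd((T-m)[:,:2])[2][0]; w=(T-m)[:,:2]@e; print(n,"card top",len(T),m,e,w.min(),w.max(), m[:2]+e*(w.min()+w.max())/2)
a=s["pixels"][130:300,200:400]; b=t["pixels"][140:290,250:400]
cv2.imwrite("pics/i.png",np.hstack([cv2.resize(a,(471,400)),cv2.resize(b,(320,320))[:, :].copy() if 0 else cv2.copyMakeBorder(cv2.resize(b,(320,320)),0,80,0,0,cv2.BORDER_CONSTANT)]))
E
```

```text
t: 15.8
eef_pos: [0.6266, -0.1604, 0.1135]
tool_rot: [0.559, 0.432, 0.559, -0.435]
contact_force: [0.9, -0.3, -1.0]
gripper_width: 0.206
q [-0.52  0.88  1.07  1.78 -0.89  1.06  1.14] pos [ 0.6266 -0.1604  0.1135] toolx [-0.003 -0.003 -1.   ] fwd tilt deg -0.18681141989531408 roll -0.11592858248991349 jaw az 14.413848515937023 jawz -0.0032645217366125134 w 0.20599425537343213 [ 0.9 -0.3 -1. ]
side clip 143 [[0.5942, -0.1777, 0.084], [0.629, -0.1677, 0.1024], [0.6385, -0.1064, 0.1456]]
side card top 49 [ 0.59014661 -0.01804517  0.13639363] [ 0.26261573 -0.9649005 ] -0.026864438680199526 0.025517266553083392 [ 0.58996971 -0.01739523]
```

View pics/i.png

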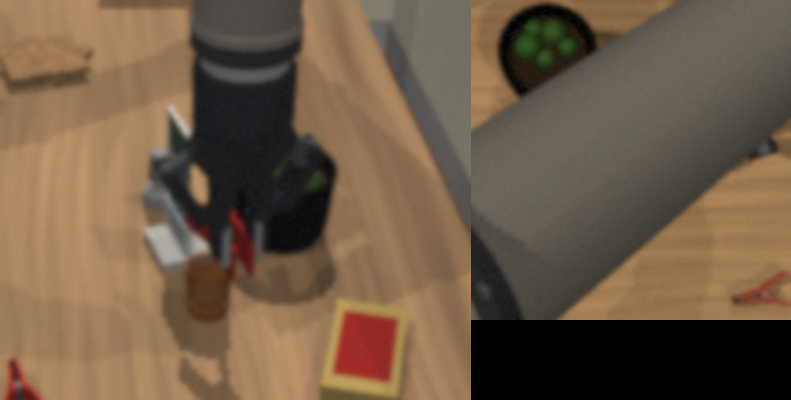

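Both cameras put the card at (0.590,-0.017) with its width axis at 105°. The clip is centred within about 2 mm, so I'll slide it in about 61 mm along the card's width.

```bash
python3 -m jog '[{"gripper":1,"dx":-0.001,"dy":0.006,"dz":0,"rx":0,"ry":0,"rz":0.5},{"gripper":1,"dx":-0.003,"dy":0.014,"dz":0,"rx":0,"ry":0,"rz":0.7},{"gripper":1,"dx":-0.005,"dy":0.022,"dz":0,"rx":0,"ry":0,"rz":0.7},{"gripper":1,"dx":-0.007,"dy":0.03,"dz":0,"rx":0,"ry":0,"rz":0.7},{"gripper":1,"dx":-0.008,"dy":0.034,"dz":0,"rx":0,"ry":0,"rz":0.7},{"gripper":1,"dx":-0.008,"dy":0.034,"dz":0,"rx":0,"ry":0,"rz":0.7},{"gripper":1,"dx":-0.008,"dy":0.034,"dz":0,"rx":0,"ry":0,"rz":0.7}]'; python3 st.py
```

```text
t: 16.6
eef_pos: [0.6201, -0.1248, 0.1144]
tool_rot: [0.562, 0.428, 0.562, -0.43]
contact_force: [0.6, -0.2, -0.4]
gripper_width: 0.208
q [-0.59  0.86  1.08  1.82 -0.89  1.04  1.12] pos [ 0.6201 -0.1248  0.1144] toolx [-0.    -0.002 -1.   ] fwd tilt deg -0.05178239685409587 roll -0.10590941148716594 jaw az 15.292438635926107 jawz -0.000935659098464714 w 0.20757584313160077 [ 0.6 -0.2 -0.4]
```

```bash
python3 -m jog '[{"gripper":1,"dx":-0.0015,"dy":0.006,"dz":0,"rx":0,"ry":0,"rz":0},{"gripper":1,"dx":-0.003,"dy":0.012,"dz":0,"rx":0,"ry":0,"rz":0},{"gripper":1,"dx":-0.005,"dy":0.018,"dz":0,"rx":0,"ry":0,"rz":0},{"gripper":1,"dx":-0.006,"dy":0.022,"dz":0,"rx":0,"ry":0,"rz":0},{"gripper":1,"dx":-0.007,"dy":0.025,"dz":0,"rx":0,"ry":0,"rz":0},{"gripper":1,"dx":-0.007,"dy":0.025,"dz":0,"rx":0,"ry":0,"rz":0},{"gripper":1,"dx":-0.007,"dy":0.025,"dz":0,"rx":0,"ry":0,"rz":0},{"gripper":1,"dx":-0.007,"dy":0.025,"dz":0,"rx":0,"ry":0,"rz":0}]'; python3 st.py
python3 - <<'E'
from fit import *
o=get_obs(); s=read_camera("side"); t=read_camera("top")
O=np.array([.590,-.0174,0]); e=np.array([-.262,.965,0]); f=np.array([.965,.262,0])
r=o["eef_pos"]-O; print("TCP frame: x",r@f,"y",r@e,"mouth y",r@e+.074,"z",r[2]-.013)
P,u,v=pts(s); px=s["pixels"][v,u].astype(int); red=(px[:,2]>80)&(px[:,1]<60)&(px[:,0]<60)&(P[:,2]>.07)&(np.linalg.norm(P-o["eef_pos"]-[0,.03,0],axis=1)<.08)
Q=P[red]-O; print("clip seen x,y,z in frame",red.sum(),np.round(np.percentile(np.c_[Q@f,Q@e,Q[:,2]],[2,50,98],axis=0),3).tolist())
T=P[(P[:,2]>.128)&(P[:,2]<.146)&(abs(P[:,0]-.59)<.03)&(abs(P[:,1]+.0165)<.04)]
if len(T)>5:
    m=T.mean(0); k=np.linalg.svd((T-m)[:,:2])[2][0]; w=(T-m)[:,:2]@k; print("card top",len(T),np.round(m,4),k,m[:2]+k*(w.min()+w.max())/2)
a=s["pixels"][130:290,210:370]; b=t["pixels"][100:320,100:480]
cv2.imwrite("pics/j.png",np.hstack([cv2.resize(a,(450,450),interpolation=cv2.INTER_CUBIC),cv2.copyMakeBorder(cv2.resize(b,(340,197)),0,253,0,0,cv2.BORDER_CONSTANT)]))
E
```

```text
t: 17.4
eef_pos: [0.6131, -0.1001, 0.1143]
tool_rot: [0.562, 0.429, 0.562, -0.43]
contact_force: [-0.2, -0.7, -0.3]
gripper_width: 0.207
q [-0.65  0.85  1.09  1.85 -0.89  1.03  1.09] pos [ 0.6131 -0.1001  0.1143] toolx [-0.    -0.002 -1.   ] fwd tilt deg -0.04996723549462964 roll -0.10469522731407599 jaw az 15.258754282325942 jawz -0.000902550500185173 w 0.20727826630301813 [-0.2 -0.7 -0.3]
TCP frame: x 0.0006599510296440279 y -0.08589300155149088 mouth y -0.011893001551490881 z 0.10134021736224368
clip seen x,y,z in frame 124 [[-0.018, -0.101, 0.085], [0.006, -0.089, 0.098], [0.009, -0.021, 0.146]]
```

View pics/j.png

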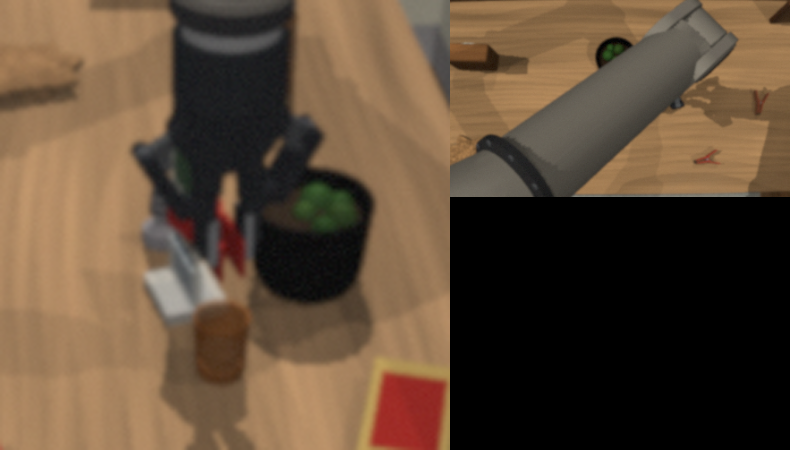

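The numbers and the picture agree: the frame stands upright untouched, the open clip sits around the card's edge and the wrist force is about 0. Handing in.

```bash
python3 -c "
from station import *; print(hand_in())"
```

```text
the job is handed in; nothing more can be done
None
```

The photo-strip frame is standing upright again between the stopper and the tealight glass. The gripper is holding the largest red clip open around the card's tealight-side edge. I handed the job in after about 17.5 s of the 54 s allowed; it reports no verdict.

**Frame:** I gripped the card by its side edges and turned the frame about its heel. My first try at the full turn hit a joint limit and lifted the frame about 5 cm. I set it back on its heel at about 0.28 rad and let it fall upright. Before the last slide-in, the cameras put it at about (0.590, −0.017) m, yaw about 15°, with its top edge at about 0.138 m.

**Clip:** the last check gave these values, in the frame's axes:

| Check | Measured | Allowed |
|---|---|---|
| Mouth off the card's centre plane | about 1 mm | 9 mm |
| Lips past the side edge | about 16 mm | 3–30 mm |
| Mouth height | about 101 mm | 62–132 mm |
| Tool axis off vertical | about 0.1° | 0.2 rad (11°) |
| Off square to the card | well under 1° | 0.25 rad (14°) |
| Wrist force | within sensor noise | clip must not touch the card |

These come from the tool pose and assume the clip has not shifted in the pads. The red pixels in the last side picture (underside at 85 mm, tails ending near y = −0.10 m) agree with that.

**Not confirmed at the end:**
- **Card and lips:** the arm blocked the top camera's view, and the side camera could not re-measure the card's top edge.
- **Opening angle:** I did not measure it directly. The opening read about 17.5 mm at the tails, against 20 mm stated for fully open.
- **Other objects:** I did not re-measure them. In the last pictures, those in view look unmoved.

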